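# Let the grinding balls out of the tilted dish through a narrow gap

## Task

One of the two tilted white drain dishes holds three steel grinding balls behind the grey card that closes its rim; the other dish is empty. Take the card of the dish with the balls by its tab and slide it along its channel, away from the jar, just far enough to open a narrow gap of about 35 mm at the corner above the jar, so that all three balls roll out into the steel jar below while the card still blocks the rest of the rim. Do not lift the card out, and let go of it at the end, left standing in its channel.

Things in the scene. Friction and masses are not known exactly. Their poses are not given: they have to be found in the camera images.
- card_tab (a point): grey card upright in a level channel across the rim of the dish with the balls: 148 long (y) x 6 thick (x) x 70 mm high, 120 g, with a low foot in front; on top, mid-length, a tab 44 (y) x 12 (x) x 36 mm high. Point: tab centre, 138 mm above the bench; z up. Slid by d along +y it opens a gap d at its -y end, above the jar (35 mm right; 22 to 55 allowed); a stop blocks -y. Stays where left; 4 mm play in x. Walls near are under 120 mm high.
- dish_jar (a point): centre of the inner floor of the steel jar fixed under the low corner of the dish with the balls: 62 mm inside, 4 mm wall, 36 mm deep; point 11 mm above the bench. Axes of the whole stand: x out of the rim, away from the robot; y along rim and channel; z up. Dish slopes 12 deg down to +x, 8 deg down to -y: balls roll out unaided in 3 s once the gap is open. The empty twin stand may be on either side.
- ball0_center (a point): bright steel grinding ball, 20 mm across, 33 g, one of three alike; this point is its centre. At the start it lies in the dish against the card, in the low corner above the jar or next in the row along the card
- ball1_center (a point): bright steel grinding ball, 20 mm across, 33 g, one of three alike; this point is its centre. At the start it lies in the dish against the card, in the low corner above the jar or next in the row along the card
- ball2_center (a point): bright steel grinding ball, 20 mm across, 33 g, one of three alike; this point is its centre. At the start it lies in the dish against the card, in the low corner above the jar or next in the row along the card
Things that resemble listed ones, but are neither listed nor needed, are in the scene too. What is shaped like the part that bears card_tab but purple is not meant.

How it is judged:
By the outcome, as a careful person would: the job done as asked, in the order asked, and still so for the second after the job is handed in, with the robot touching nothing.
It also fails if it takes over 35 s, if anything falls off the work surface, if the arm or the gripper's body presses on something with over 40 N, if the wrist force passes 120 N, or if a joint passes its speed limit or range.

## Robot

A 7-joint arm with a two-finger parallel gripper is mounted at the origin on the work surface. World frame = base frame: x ahead of the robot, y to its left, z up, the work surface at z = 0. Lengths are in mm, angles in rad, forces in N, time in s.
With the tool pointing down it reaches from about 425 to 950 mm from the base axis. Payload 4.7 kg.
Tool frame: the origin (TCP) lies midway between the tips of the shut fingers; the grasp point (between the pads) lies 19 mm behind it; z points along the fingers, y is the direction in which the jaws open and shut (so a half turn about z gives the same grasp; the last joint's range is limited). The gripper opens to 85 mm and grips with 20 to 120 N. Pads are 22 mm wide; open, the fingers measure 114 mm over their backs; the gripper's body (76 mm by 85 mm) begins 54 mm behind the grasp point. The pads swing forward as they close: fully open they stand 13 mm farther back than shut.
Start: joints at [1.31, 0.469, -0.049, 1.532, 0.024, 1.141, -0.082], TCP at [155.115, -656.955, 205.335] pointing down, gripper open.
Joint ranges: [-2.59, 2.59], [-0.33, 1.99], [-1.39, 1.29], [0.1, 2.45], [-1.04, 4.18], [0.21, 1.99], [-2.66, 2.66]. Speed limits (rad/s): [2.57, 2.57, 3.14, 3.14, 3.14, 3.14, 3.14].

## Interface

Orientations are given as a rotation vector (axis times angle).
In Python, from cell import robot gives the robot as it stands.
- The arm moves only by the tool move_arm, never from a script. Its argument "commands" is a list of rows, each an object with "translation": the shift along the tool's x, y, z in cm, a list of three; "turn": the turn, a rotation vector about the tool's x, y, z in rad, a list of three. In form: [{"translation": [x, y, z], "turn": [wx, wy, wz]}, ...]. A call has 1 to 8 rows; each row shifts and turns the pose as measured when the row begins, along the tool's axes as they then stand; what a row does not reach is not made up. A row lasts 1/10 s, in which the tool goes at most 50 mm and 8.59 degrees, less where a joint would pass 70% of its speed; a pose out of reach is approached as far as the arm can. A call is refused whole if a number of a shift passes 5 or a number of a turn 0.15, either way. A call with a gripper value outside its range is refused whole. "hand" is the opening, from 0 (shut) to 1 (fully open), set as the call begins (left out, the last holds). The fingers move at their own pace and stop on an object; "squeeze" is the grip in N (left out, the last holds). Time passes only in rows, so rows that do not move let the fingers close. It gives the time, the measured TCP pose, the force and the opening at its end, in the units of the state.
- robot.sense(): the state, without advancing time (a new reading comes with each control period).
- robot.read_camera(name): name is "scene" or "top"; returns a dict with "image" (400x640x3 uint8, blue, green, red), "fov_y" (degrees; the focal length in pixels is half the picture's height over the tangent of half this angle, whatever the lens; pixels are square), "cx", "cy" (the principal point, pixels), "rvec" (rotation vector, rad) and "tvec" (3), from world to camera coordinates, as OpenCV has them. Camera axes: x right, y down, z forward; pixel columns grow to the right and rows downward; lengths in mm; the calibration is good to about 2 mm. A picture is of the moment at which its call begins. There is no depth.
- robot.hand_in(): hands the job in, once; it reports no verdict.
The state is a dict: "t": time; "joint_pos": joint angles; "joint_vel": joint speeds; "joint_efforts": joint torques, N m; "ee_pos": TCP position; "ee_rot": TCP orientation; "contact_force": force on the tool from outside, world axes, zero at the start; "torque": the same for the moment, N m; "gripper_width": finger opening in mm.
Only numpy, scipy, OpenCV 4.12 (cv2) and the standard library are available. Lean on these libraries where they do the work, as an engineer would, in place of code of your own. Each camera call takes 0.05 s, during which the arm holds its last target. There are 200 camera calls.

## Working session

There is one attempt and no reset: what is moved stays moved. The work goes in short steps, Python scripts to look and compute and a tool call to move; the robot and the scene stay as the last step left them, time stands still between calls to the robot, and variables do not carry over. Pictures are saved under pics/ and viewed, about 8 in all and at most 12, crops included, and the job is handed in when it is done.

Besides the shell and the picture viewer there is one more tool, called by a JSON object that holds its "method" and its "body", one argument or row to a line. move_arm: Moves the arm, as the interface text tells. Its arguments: {"type":"object","properties":{"commands":{"type":"array"},"hand":{"type":"number"},"squeeze":{"type":"number"}},"required":["commands"]}

```bash
mkdir -p pics; cat > h.py <<'E'
import cv2, numpy as np, pickle
from cell import robot
def snap(tag):
    out={}
    for n in ("scene","top"):
        c=robot.read_camera(n); out[n]=c; cv2.imwrite(f"pics/{tag}_{n}.png",c["image"])
    pickle.dump(out,open(f"pics/{tag}.pkl","wb")); return out
def P(c):
    f=c["image"].shape[0]/2/np.tan(np.radians(c["fov_y"])/2)
    K=np.array([[f,0,c["cx"]],[0,f,c["cy"]],[0,0,1]]); R=cv2.Rodrigues(np.array(c["rvec"],float))[0]
    return K,R,np.array(c["tvec"],float).ravel()
def ray(c,u,v):
    K,R,t=P(c); o=-R.T@t; d=R.T@np.linalg.inv(K)@[u,v,1]; return o,d/np.linalg.norm(d)
def onz(c,u,v,z):
    o,d=ray(c,u,v); return o+d*(z-o[2])/d[2]
def proj(c,p):
    K,R,t=P(c); q=K@(R@np.array(p,float)+t); return q[:2]/q[2]
def tri(a,ua,b,ub):
    o1,d1=ray(a,*ua); o2,d2=ray(b,*ub)
    s=np.linalg.lstsq(np.c_[d1,-d2],o2-o1,rcond=None)[0]
    p,q=o1+s[0]*d1,o2+s[1]*d2; return (p+q)/2,np.linalg.norm(p-q)
E
python3 - <<'E'
from h import *
o=snap("a")
for n,c in o.items():
    K,R,t=P(c); print(n,(-R.T@t).round(),R.round(2).tolist(),K[0,0],{k:v for k,v in c.items() if k in("fov_y","cx","cy")}, [k for k in c])
print(robot.sense())
E
```

```text
scene [1010. -611.  664.] [[0.71, 0.7, 0.0], [0.41, -0.42, -0.81], [-0.57, 0.58, -0.59]] 376.40348280402236 {'fov_y': 55.96741274077084, 'cx': 320.3410919147951, 'cy': 196.1791116308262} ['image', 'fov_y', 'cx', 'cy', 'rvec', 'tvec']
top [386. -85. 798.] [[-0.0, -1.0, 0.01], [-0.99, 0.0, -0.11], [0.11, -0.01, -0.99]] 367.10079623065246 {'fov_y': 57.16393588800154, 'cx': 322.0723865273892, 'cy': 195.9053210624778} ['image', 'fov_y', 'cx', 'cy', 'rvec', 'tvec']
{'t': 0.1, 'joint_pos': array([ 1.31009659,  0.4693807 , -0.04856678,  1.53360232,  0.02412843,
        1.14099151, -0.08232208]), 'joint_vel': array([-1.17023086e-04, -3.25323438e-04, -9.25543709e-04, -2.65037686e-03,
        1.71987310e-03,  1.96620431e-05,  6.15746647e-04]), 'joint_efforts': array([ 2.88994706e-04, -5.11515141e+01, -4.71421180e-02, -2.38390732e+01,
        1.07968578e-02,  4.38394971e-03,  3.02241858e-06]), 'ee_pos': array([ 154.91980998, -656.38366345,  204.34110194]), 'ee_rot': array([-3.11876005e+00, -3.63082081e-01,  4.83941588e-04]), 'contact_force': array([0.87253226, 0.26197926, 0.37916935]), 'torque': array([-0.02404039,  0.00626179, -0.03267462]), 'gripper_width': 85.09906924799029}
```

View pics/a_scene.png

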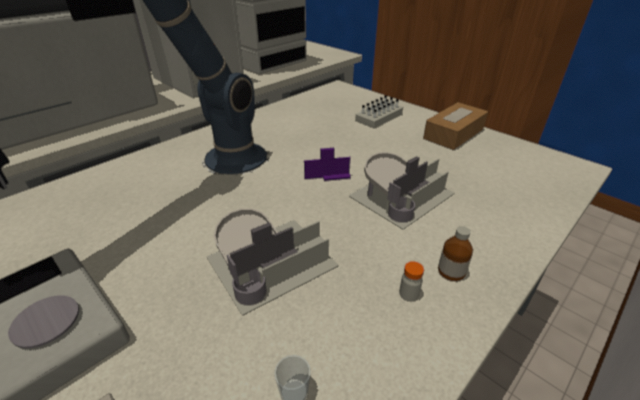

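View pics/a_top.png

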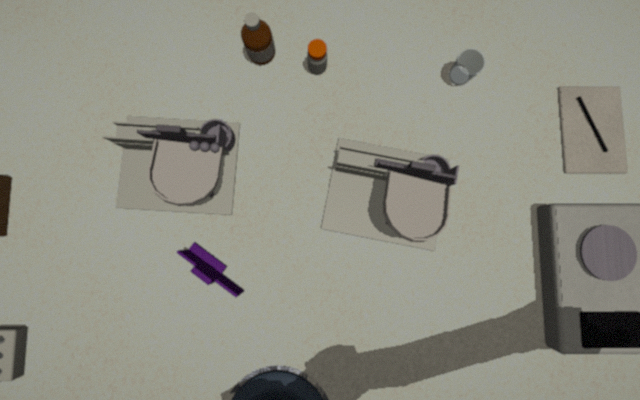

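The balls (three bright dots) show in the left dish in the top view, at about (205,146); the right dish is empty. In the scene view this stand is at about (405,190). I'll zoom in on both.

```bash
python3 - <<'E'
from h import *
o=pickle.load(open("pics/a.pkl","rb"))
a=cv2.resize(o["top"]["image"][105:225,95:255],None,fx=5,fy=5,interpolation=cv2.INTER_CUBIC)
b=cv2.resize(o["scene"]["image"][140:240,340:460],None,fx=5,fy=5,interpolation=cv2.INTER_CUBIC)
cv2.imwrite("pics/b_top.png",a);cv2.imwrite("pics/b_scene.png",b)
E
```

```text
(no output)
```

View pics/b_top.png

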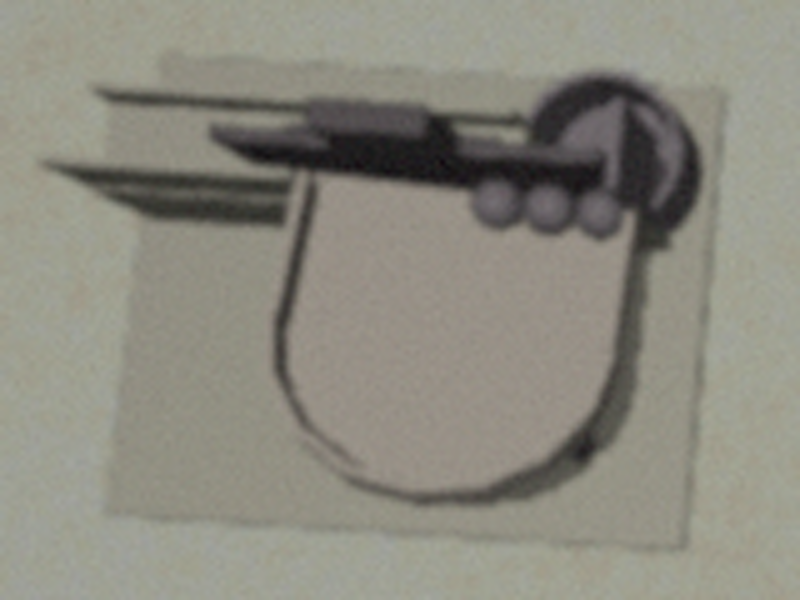

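View pics/b_scene.png

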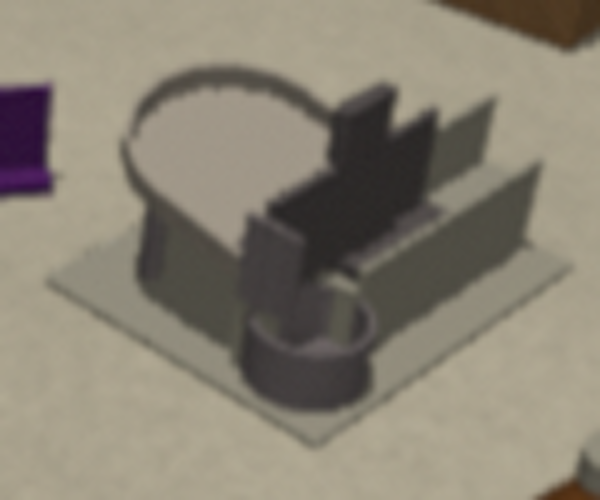

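Top crop: three balls at (500–600,205), the jar at (615,150), and the tab top centred near (367,118). In the scene crop the tab top is centred near (367,102). Next I'll triangulate the tab and take the yaw from the plate corners.

```bash
python3 - <<'E'
from h import *
o=pickle.load(open("pics/a.pkl","rb")); T,S=o["top"],o["scene"]
t=lambda x,y:(95+x/5,105+y/5); s=lambda x,y:(340+x/5,140+y/5)
print("tab tri",tri(T,t(367,118),S,s(367,102)), "top z156",onz(T,*t(367,118),156),"scene z156",onz(S,*s(367,102),156))
c=[onz(T,*t(*p),3) for p in((105,515),(688,548),(725,90),(165,55))]
cs=[onz(S,*s(*p),3) for p in((50,282),(315,445),(572,267))]
for q in c+cs: print(q.round(1))
v=c[0]-c[1];print("yaw y-axis",np.degrees(np.arctan2(-v[0],v[1])))
v=c[2]-c[1];print("yaw x-axis",np.degrees(np.arctan2(v[1],v[0])))
v=cs[2]-cs[1];print("yaw scene y",np.degrees(np.arctan2(-v[0],v[1])))
v=cs[1]-cs[0];print("yaw scene x",np.degrees(np.arctan2(v[1],v[0])))
w=onz(T,*t(308,102),156)-onz(T,*t(428,108),156);print("tab len",np.linalg.norm(w),np.degrees(np.arctan2(-w[0],w[1])))
print("jar",onz(T,*t(615,152),47))
print("balls",[onz(T,*t(x,y),80).round(1) for x,y in((500,203),(548,208),(600,213))])
s_=robot.sense();R=cv2.Rodrigues(s_["ee_rot"])[0];print(R.round(3))
E
```

```text
tab tri (array([577.51539144, 184.20951601, 151.47849861]), np.float64(3.624603938589858)) top z156 [574.79830888 180.8584626  156.        ] scene z156 [581.78760486 179.58266288 156.        ]
[444.2 349.3   3. ]
[429.6  98.4   3. ]
[632.8  86.7   3. ]
[648.3 334.4   3. ]
[435.8 103.3   3. ]
[633.9  90.2   3. ]
[650.8 337.3   3. ]
yaw y-axis -3.3327098714470256
yaw x-axis -3.27347428941501
yaw scene y -3.905685820113307
yaw scene x -3.7644252647038723
tab len 42.77089706256049 -2.8579186894653117
jar [592.46174099 122.435815    47.        ]
balls [array([562.6, 158.3,  80. ]), array([560.6, 139.2,  80. ]), array([558.6, 118.6,  80. ])]
[[ 0.973  0.23  -0.001]
 [ 0.23  -0.973  0.002]
 [-0.    -0.002 -1.   ]]
```

Yaw of the stand is about −3.6° and the tab top is at about (578,180). The tab is 43 mm long, which matches the 44 given. I'll grip it with the jaws along y, so first I turn the tool by +0.295 about its z and go round at height.

{"method": "move_arm", "body": {
  "commands": [
    {"translation": [0, 0, -1], "turn": [0, 0, 0.147]},
    {"translation": [0, 0, -1], "turn": [0, 0, 0.147]},
    {"translation": [3, -3.4, 0], "turn": [0, 0, 0]},
    {"translation": [3, -3.4, 0], "turn": [0, 0, 0]},
    {"translation": [3, -3.4, 0], "turn": [0, 0, 0]},
    {"translation": [3, -3.4, 0], "turn": [0, 0, 0]},
    {"translation": [3, -3.4, 0], "turn": [0, 0, 0]},
    {"translation": [3, -3.4, 0], "turn": [0, 0, 0]}
  ],
  "hand": 1,
  "squeeze": 40
}}

```text
t: 0.9
ee_pos: [346.9, -464.7, 219.6]
ee_rot: [-3.132, 0.144, 0.013]
contact_force: [1.9, -0.3, -0.4]
gripper_width: 85.2
```

{"method": "move_arm", "body": {
  "commands": [
    {"translation": [2.4, -3.8, 0], "turn": [0, 0, -0.03]},
    {"translation": [2.4, -3.8, 0], "turn": [0, 0, 0]},
    {"translation": [2.4, -3.8, 0], "turn": [0, 0, 0]},
    {"translation": [2.4, -3.8, 0], "turn": [0, 0, 0]},
    {"translation": [2.4, -3.8, 0], "turn": [0, 0, 0]},
    {"translation": [2.4, -3.8, 0], "turn": [0, 0, 0]},
    {"translation": [2.4, -3.8, 0], "turn": [0, 0, 0]},
    {"translation": [2.0, -3.8, 0], "turn": [0, 0, 0]}
  ]
}}

```text
t: 1.7
ee_pos: [560.0, -159.6, 217.3]
ee_rot: [-3.133, 0.095, 0.018]
contact_force: [-0.0, -0.7, 0.5]
gripper_width: 85.3
```

{"method": "move_arm", "body": {
  "commands": [
    {"translation": [0, -4.3, 0], "turn": [0, 0, 0]},
    {"translation": [0, -4.3, 0], "turn": [0, 0, 0]},
    {"translation": [0, -4.3, 0], "turn": [0, 0, 0]},
    {"translation": [0, -4.3, 0], "turn": [0, 0, 0]},
    {"translation": [0, -4.3, 0], "turn": [0, 0, 0]},
    {"translation": [0, -4.3, 0], "turn": [0, 0, 0]},
    {"translation": [0, -4.3, 0], "turn": [0, 0, 0]},
    {"translation": [0, -4, 0], "turn": [0, 0, 0]}
  ]
}}

```text
t: 2.5
ee_pos: [580.4, 194.2, 216.2]
ee_rot: [-3.133, 0.096, 0.025]
contact_force: [1.4, -0.9, 0.1]
gripper_width: 85.2
```

{"method": "move_arm", "body": {
  "commands": [
    {"translation": [0, 0, 0], "turn": [0, 0, 0]}
  ]
}}

```text
t: 2.6
ee_pos: [578.5, 202.3, 215.9]
ee_rot: [-3.129, 0.079, 0.027]
contact_force: [-1.2, 0.0, -0.1]
gripper_width: 85.5
```

```bash
python3 - <<'E'
from h import *
o=snap("c"); s=robot.sense(); p=s["ee_pos"]; R=cv2.Rodrigues(s["ee_rot"])[0]; print(p,R.round(3).tolist())
S,T=o["scene"],o["top"]
for n in o: print(n,proj(o[n],p),proj(o[n],[578,180,156]),proj(o[n],[578,180,120]))
b=cv2.resize(S["image"][90:220,330:480],None,fx=5,fy=4.6,interpolation=cv2.INTER_CUBIC);cv2.imwrite("pics/c1.png",b)
E
```

```text
[579.66966436 195.44613781 215.49971904] [[0.998, -0.058, -0.017], [-0.058, -0.998, 0.007], [-0.017, -0.006, -1.0]]
scene [419.50788601 137.97791585] [412.27098786 159.83243906] [410.33892987 171.32192494]
top [144.69675314 115.12947199] [168.95838768 126.85150524] [176.65244159 132.43867053]
```

View pics/c1.png

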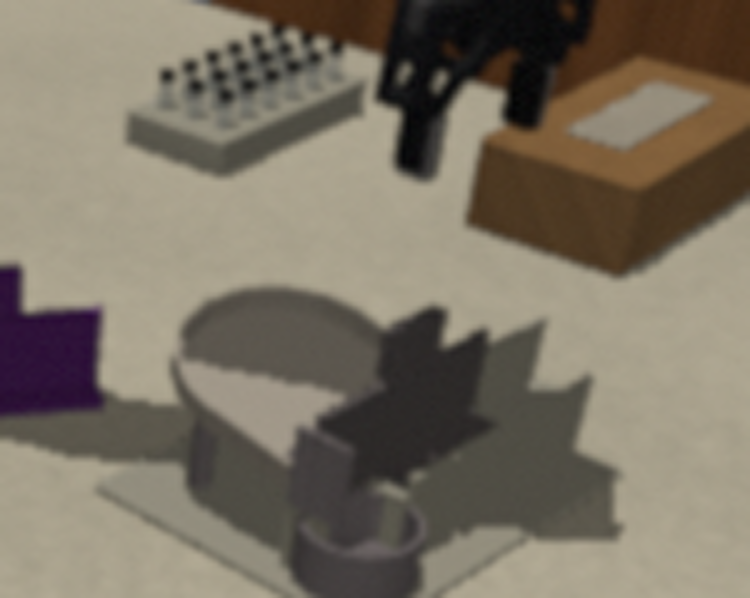

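The open fingers are above and slightly to +y of the tab, with tips at crop (415,178) and (527,122). Next I check the finger tips against the reported pose.

```bash
python3 - <<'E'
from h import *
o=pickle.load(open("pics/c.pkl","rb")); S=o["scene"]
for q in((415,176),(527,123)):
    print(onz(S,330+q[0]/5,90+q[1]/4.6,228))
s=[robot.sense() for _ in range(3)]; print([x["ee_pos"].round(1) for x in s])
R=cv2.Rodrigues(s[0]["ee_rot"])[0]
for tg in ([578,180.5,216],): print(R.T@(np.array(tg)-s[0]["ee_pos"]))
E
```

```text
[549.0333606 208.838837  228.       ]
[552.7605126  315.30402622 228.        ]
[array([579.7, 195.4, 215.5]), array([579.7, 195.4, 215.5]), array([579.7, 195.4, 215.5])]
[-0.81021247 15.01460745 -0.57464281]
```

The rays suggest the tips are about 30 mm higher than the pose says, if y is right. I'll check with the top view.

```bash
python3 - <<'E'
from h import *
o=pickle.load(open("pics/c.pkl","rb"))
b=cv2.resize(o["top"]["image"][70:200,75:235],None,fx=4.8,fy=4.6,interpolation=cv2.INTER_CUBIC);cv2.imwrite("pics/c2.png",b)
E
```

```text
(no output)
```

View pics/c2.png

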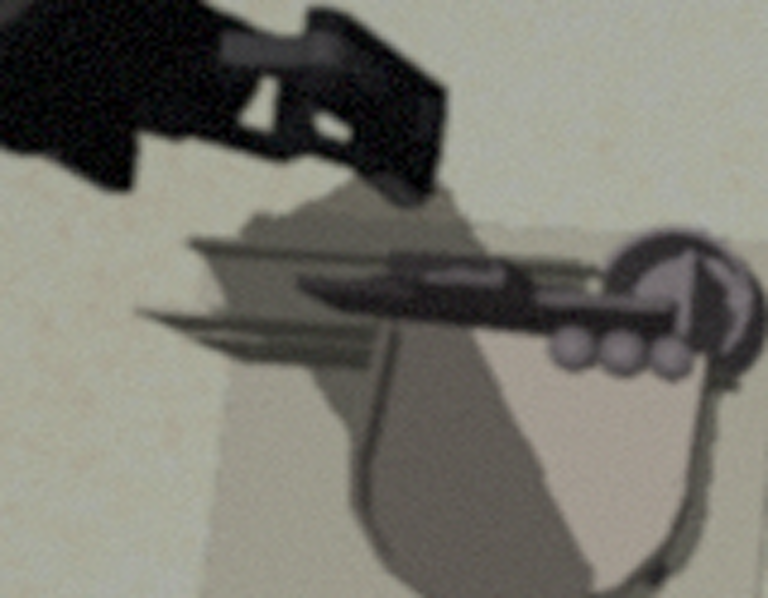

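```bash
python3 - <<'E'
from h import *
o=pickle.load(open("pics/c.pkl","rb")); S,T=o["scene"],o["top"]
s=lambda x,y:(330+x/5,90+y/4.6); t=lambda x,y:(75+x/4.8,70+y/4.6)
for a,b in(((405,192),(415,173)),((115,183),(527,122))): print(tri(T,t(*a),S,s(*b)))
E
```

```text
(array([574.5664626 , 157.41703343, 254.46964432]), np.float64(6.343815923660662))
(array([579.42408717, 251.05713582, 254.29876699]), np.float64(11.053487552650811))
```

The triangulated tip midpoint is (577,204,254) with 6–11 mm ray residuals, so the cameras are worse out here. Next I centre on the tab, come down to just above it, and compare tips and tab in the same picture.

{"method": "move_arm", "body": {
  "commands": [
    {"translation": [0, 1.5, 0], "turn": [0, 0, 0]},
    {"translation": [0, 0, 2.5], "turn": [0, 0, 0]},
    {"translation": [0, 0, 2], "turn": [0, 0, 0]},
    {"translation": [0, 0, 0], "turn": [0, 0, 0]},
    {"translation": [0, 0, 0], "turn": [0, 0, 0]}
  ]
}}

```text
t: 3.2
ee_pos: [580.1, 164.9, 169.5]
ee_rot: [3.138, -0.117, -0.025]
contact_force: [1.6, -0.0, -0.5]
gripper_width: 85.0
```

```bash
python3 - <<'E'
from h import *
for _ in range(3):
    o=snap("d"); s=robot.sense(); print(s["ee_pos"].round(1),s["ee_rot"].round(3),s["joint_vel"].round(3))
a=cv2.resize(o["top"]["image"][80:170,100:250],None,fx=4,fy=4,interpolation=cv2.INTER_CUBIC)[:,:]
b=cv2.resize(o["scene"]["image"][105:205,350:470],None,fx=4,fy=4,interpolation=cv2.INTER_CUBIC)
im=np.zeros((400,1080,3),np.uint8);im=np.zeros((600,800,3),np.uint8)
a=cv2.resize(o["top"]["image"][80:165,110:245],None,fx=3,fy=3,interpolation=cv2.INTER_CUBIC)
b=cv2.resize(o["scene"]["image"][105:190,370:465],None,fx=4,fy=4,interpolation=cv2.INTER_CUBIC)
im[:255,:405]=a;im[255:595,:380]=b;cv2.imwrite("pics/d1.png",im)
E
```

```text
[580.4 165.5 169.9] [ 3.139 -0.116 -0.024] [-0.016 -0.003 -0.017 -0.01  -0.005 -0.008 -0.002]
[580.3 167.2 170.2] [-3.139  0.113  0.023] [-0.01   0.002 -0.008 -0.003 -0.003  0.    -0.001]
[580.1 167.8 170.1] [-3.139  0.111  0.023] [-0.006  0.003 -0.002  0.003  0.002 -0.    -0.001]
```

View pics/d1.png

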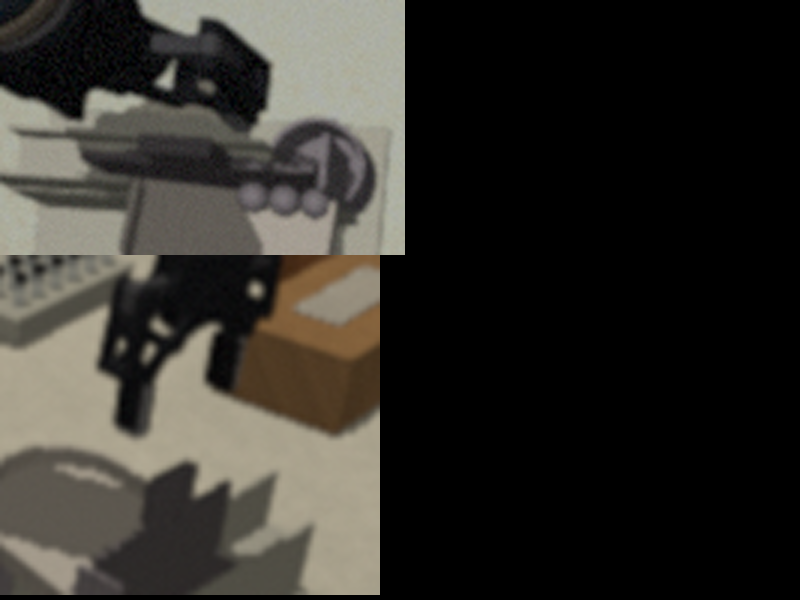

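Tips are still clear of the tab, visible in both halves, and the wrist sits about 12 mm short in −y. Triangulating tips against tab.

```bash
python3 - <<'E'
from h import *
o=pickle.load(open("pics/d.pkl","rb")); S,T=o["scene"],o["top"]
N=tri(T,(192.7,121),S,(402.5,148)); F=tri(T,(136,118),S,(425,138)); print(N,F,(N[0]+F[0])/2)
s=robot.sense();p=s["ee_pos"];R=cv2.Rodrigues(s["ee_rot"])[0];print(p,R.round(3).tolist())
for sg in(1,-1):
    q=p+R@[0,sg*50,-13]; print(q.round(),proj(S,q).round(1),proj(T,q).round(1))
E
```

```text
(array([574.15831695, 121.8309272 , 211.12945132]), np.float64(7.143596927543694)) (array([580.62619467, 216.91975566, 206.21192231]), np.float64(7.027359027994154)) [577.39225581 169.37534143 208.67068681]
[580.07016612 167.82116902 170.06000283] [[0.997, -0.071, -0.015], [-0.071, -0.997, 0.001], [-0.015, -0.0, -1.0]]
[577. 118. 183.] [399.7 159.3] [199. 123.]
[584. 218. 183.] [423.5 146.7] [140.6 118.9]
```

In x and y the seen tips agree with the pose within about 3 mm. In height they look about 25 mm above the stated geometry, so I'll descend in stages.

{"method": "move_arm", "body": {
  "commands": [
    {"translation": [-0.2, -1.25, 0], "turn": [0, 0, 0]},
    {"translation": [0, 0, 0], "turn": [0, 0, 0]},
    {"translation": [0, 0, 2], "turn": [0, 0, 0]},
    {"translation": [0, 0, 2], "turn": [0, 0, 0]},
    {"translation": [0, 0, 0], "turn": [0, 0, 0]},
    {"translation": [0, 0, 0], "turn": [0, 0, 0]}
  ]
}}

```text
t: 4.1
ee_pos: [579.3, 186.0, 132.0]
ee_rot: [-3.136, 0.103, 0.016]
contact_force: [0.1, 0.4, 0.1]
gripper_width: 85.3
```

```bash
cat > v.py <<'E'
import sys
from h import *
for _ in range(3): o=snap(sys.argv[1])
s=robot.sense(); print(s["ee_pos"].round(1),s["ee_rot"].round(3),s["contact_force"].round(1),s["gripper_width"],s["t"])
im=np.zeros((600,640,3),np.uint8)
im[:240,:]=cv2.resize(o["top"]["image"][100:160,100:260],None,fx=4,fy=4,interpolation=cv2.INTER_CUBIC)
im[240:,:520]=cv2.resize(o["scene"]["image"][135:225,360:490],None,fx=4,fy=4,interpolation=cv2.INTER_CUBIC)
cv2.imwrite(f"pics/{sys.argv[1]}1.png",im)
E
python3 v.py e
```

```text
[579.6 185.3 132.2] [-3.136  0.105  0.014] [-0.2 -0.6  0.4] 85.59233584161517 4.4
```

View pics/e1.png

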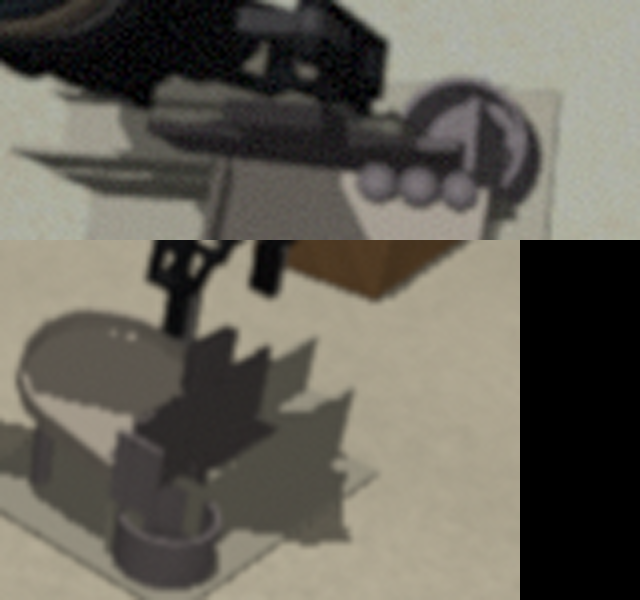

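Scene: the near tip (175,335) is beside and barely at the level of the tab top (235,325). Now I shift 4 mm to −y, come down a little and test-close gently; stopping at 44 mm means the tab is held.

{"method": "move_arm", "body": {
  "commands": [
    {"translation": [0, 0.4, 0.4], "turn": [0, 0, 0]},
    {"translation": [0, 0, 0], "turn": [0, 0, 0]},
    {"translation": [0, 0, 0], "turn": [0, 0, 0]}
  ]
}}

```text
t: 4.7
ee_pos: [579.7, 180.8, 128.7]
ee_rot: [-3.136, 0.106, 0.012]
contact_force: [0.7, 0.7, 0.2]
gripper_width: 85.5
```

{"method": "move_arm", "body": {
  "commands": [
    {"translation": [0, 0, 0], "turn": [0, 0, 0]},
    {"translation": [0, 0, 0], "turn": [0, 0, 0]},
    {"translation": [0, 0, 0], "turn": [0, 0, 0]},
    {"translation": [0, 0, 0], "turn": [0, 0, 0]},
    {"translation": [0, 0, 0], "turn": [0, 0, 0]}
  ],
  "hand": 0.4,
  "squeeze": 20
}}

```text
t: 5.2
ee_pos: [580.4, 181.8, 129.7]
ee_rot: [-3.134, 0.105, 0.009]
contact_force: [-1.1, -0.4, -0.3]
gripper_width: 34.0
```

```bash
python3 v.py f
```

```text
[580.3 181.6 129.4] [-3.134  0.106  0.01 ] [-0.1 -0.3 -0.7] 34.30118255319771 5.5
```

View pics/f1.png

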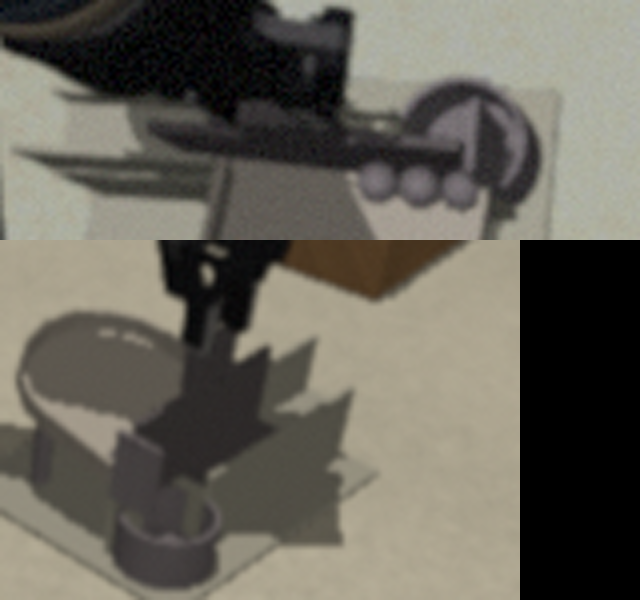

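The fingers closed to 34 mm with no contact. Their tips sit right at the tab top, scene crop (195,345) and (240,330). So the real tip height is about 25 mm above the pose minus geometry, as seen before. I'll reopen, go down 25 mm and close again, watching the force.

{"method": "move_arm", "body": {
  "commands": [
    {"translation": [0, 0, 0], "turn": [0, 0, 0]},
    {"translation": [0, 0, 0], "turn": [0, 0, 0]},
    {"translation": [0, 0, 0], "turn": [0, 0, 0]},
    {"translation": [0, 0, 0], "turn": [0, 0, 0]},
    {"translation": [0, 0, 0.6], "turn": [0, 0, 0]},
    {"translation": [0, 0, 0.6], "turn": [0, 0, 0]},
    {"translation": [0, 0, 0], "turn": [0, 0, 0]}
  ],
  "hand": 1
}}

```text
t: 6.2
ee_pos: [579.8, 181.2, 115.9]
ee_rot: [-3.135, 0.106, 0.011]
contact_force: [0.3, 0.1, -0.0]
gripper_width: 85.5
```

{"method": "move_arm", "body": {
  "commands": [
    {"translation": [0, 0, 0.6], "turn": [0, 0, 0]},
    {"translation": [0, 0, 0.6], "turn": [0, 0, 0]},
    {"translation": [0, 0, 0], "turn": [0, 0, 0]}
  ]
}}

```text
t: 6.5
ee_pos: [579.4, 181.1, 102.3]
ee_rot: [-3.135, 0.106, 0.013]
contact_force: [-0.2, 0.7, 0.6]
gripper_width: 85.4
```

{"method": "move_arm", "body": {
  "commands": [
    {"translation": [0, 0, 0], "turn": [0, 0, 0]},
    {"translation": [0, 0, 0], "turn": [0, 0, 0]},
    {"translation": [0, 0, 0], "turn": [0, 0, 0]},
    {"translation": [0, 0, 0], "turn": [0, 0, 0]},
    {"translation": [0, 0, 0], "turn": [0, 0, 0]}
  ],
  "hand": 0.4
}}

```text
t: 7.0
ee_pos: [580.2, 183.7, 103.1]
ee_rot: [-3.131, 0.105, 0.009]
contact_force: [-0.2, 0.5, -2.2]
gripper_width: 43.5
```

The grip stopped at 43.5 mm, so the tab is held. Sliding along +y.

{"method": "move_arm", "body": {
  "commands": [
    {"translation": [0, -0.5, 0], "turn": [0, 0, 0]},
    {"translation": [0, -0.5, 0], "turn": [0, 0, 0]},
    {"translation": [0, -0.5, 0], "turn": [0, 0, 0]},
    {"translation": [0, 0, 0], "turn": [0, 0, 0]}
  ],
  "squeeze": 30
}}

```text
t: 7.4
ee_pos: [581.5, 198.2, 103.0]
ee_rot: [-3.134, 0.106, 0.01]
contact_force: [0.3, 0.2, -0.5]
gripper_width: 43.3
```

{"method": "move_arm", "body": {
  "commands": [
    {"translation": [0, -0.6, 0], "turn": [0, 0, 0]},
    {"translation": [0, -0.6, 0], "turn": [0, 0, 0]},
    {"translation": [0, -0.6, 0], "turn": [0, 0, 0]},
    {"translation": [0, 0, 0], "turn": [0, 0, 0]},
    {"translation": [0, 0, 0], "turn": [0, 0, 0]}
  ]
}}

```text
t: 7.9
ee_pos: [582.6, 218.1, 103.1]
ee_rot: [-3.134, 0.105, 0.01]
contact_force: [-0.2, 0.0, 0.9]
gripper_width: 43.5
```

```bash
python3 v.py g
```

```text
[582.7 217.9 103.1] [-3.133  0.106  0.01 ] [-0.2  0.6 -1. ] 43.53738399818321 8.2
```

View pics/g1.png

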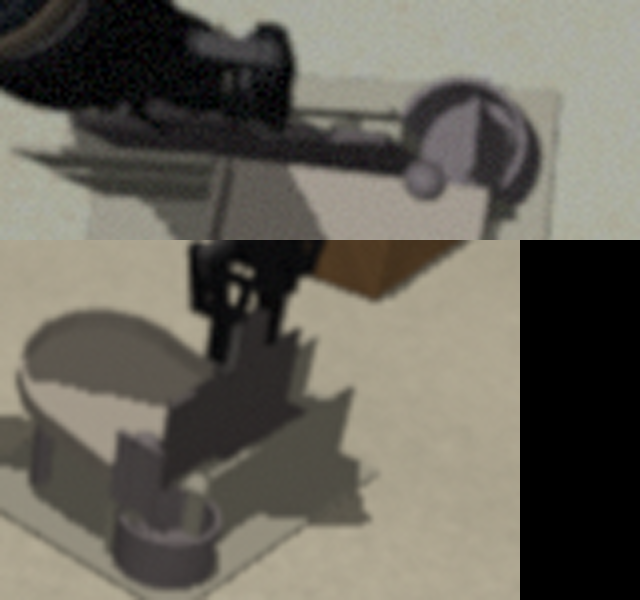

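The gap is open. Two balls have left the dish and the third is at the gap (top crop 425,180). I hold a second, release and rise.

{"method": "move_arm", "body": {
  "commands": [
    {"translation": [0, 0, 0], "turn": [0, 0, 0]},
    {"translation": [0, 0, 0], "turn": [0, 0, 0]},
    {"translation": [0, 0, 0], "turn": [0, 0, 0]},
    {"translation": [0, 0, 0], "turn": [0, 0, 0]},
    {"translation": [0, 0, 0], "turn": [0, 0, 0]},
    {"translation": [0, 0, 0], "turn": [0, 0, 0]},
    {"translation": [0, 0, 0], "turn": [0, 0, 0]},
    {"translation": [0, 0, 0], "turn": [0, 0, 0]}
  ]
}}

```text
t: 9.0
ee_pos: [582.7, 217.9, 103.2]
ee_rot: [-3.133, 0.107, 0.01]
contact_force: [-0.2, 0.8, 0.0]
gripper_width: 43.2
```

{"method": "move_arm", "body": {
  "commands": [
    {"translation": [0, 0, 0], "turn": [0, 0, 0]},
    {"translation": [0, 0, 0], "turn": [0, 0, 0]},
    {"translation": [0, 0, 0], "turn": [0, 0, 0]},
    {"translation": [0, 0, 0], "turn": [0, 0, 0]},
    {"translation": [0, 0, 0], "turn": [0, 0, 0]},
    {"translation": [0, 0, 0], "turn": [0, 0, 0]}
  ],
  "hand": 1
}}

```text
t: 9.6
ee_pos: [582.8, 217.1, 103.3]
ee_rot: [-3.134, 0.108, 0.01]
contact_force: [0.2, 0.3, 0.2]
gripper_width: 85.2
```

{"method": "move_arm", "body": {
  "commands": [
    {"translation": [0, 0, -1], "turn": [0, 0, 0]},
    {"translation": [0, 0, -2], "turn": [0, 0, 0]},
    {"translation": [0, 0, -2], "turn": [0, 0, 0]},
    {"translation": [0, 0, -3], "turn": [0, 0, 0]},
    {"translation": [0, 0, -3], "turn": [0, 0, 0]},
    {"translation": [0, 0, -3], "turn": [0, 0, 0]},
    {"translation": [0, 0, 0], "turn": [0, 0, 0]},
    {"translation": [0, 0, 0], "turn": [0, 0, 0]}
  ]
}}

```text
t: 10.4
ee_pos: [583.5, 216.6, 253.1]
ee_rot: [-3.133, 0.107, 0.008]
contact_force: [0.2, -0.0, -1.0]
gripper_width: 85.1
```

```bash
python3 v.py i
```

```text
[583.  216.3 251. ] [-3.134  0.106  0.012] [-0.2 -1.1  0.1] 85.49501149262365 10.7
```

View pics/i1.png

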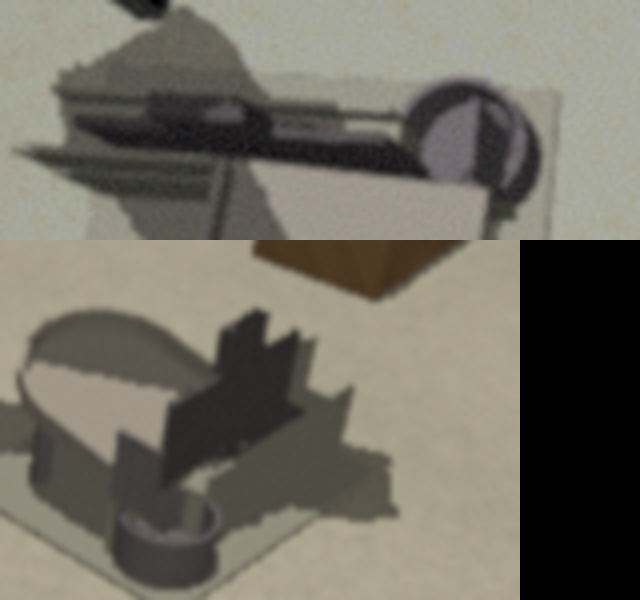

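The dish is empty and the card stands in its channel, free of the hand. I'll measure the slide and zoom in on the jar.

```bash
python3 - <<'E'
from h import *
o=pickle.load(open("pics/i.pkl","rb")); S,T=o["scene"],o["top"]
print(onz(T,150,126.7,156)-onz(T,168.4,128.6,156), onz(S,360+243/4,135+82/4,156)-onz(S,413.4,160.4,156))
im=np.zeros((400,800,3),np.uint8)
f=lambda i:cv2.convertScaleAbs(cv2.resize(i,(400,400),interpolation=cv2.INTER_CUBIC),alpha=1.8)
im[:,:400]=f(T["image"][115:160,195:240]);im[:,400:]=f(S["image"][185:225,382:422]);cv2.imwrite("pics/j.png",im)
E
```

```text
[ 3.42788756 32.79700338  0.        ] [-0.34628241 36.26961869  0.        ]
```

View pics/j.png

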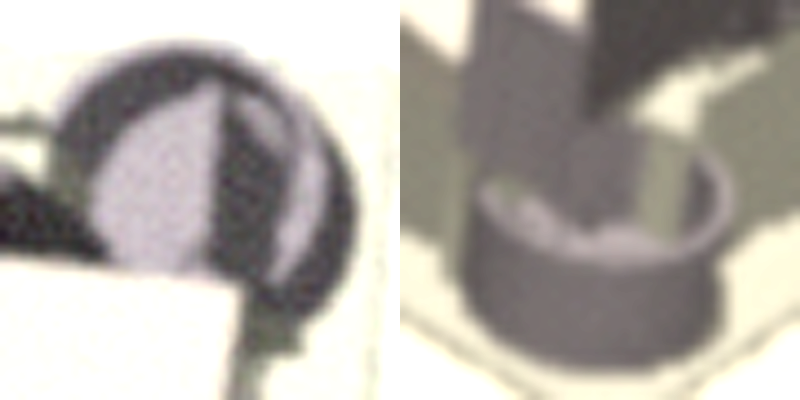

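All 12 views are used, so I compare the jar and surroundings with the first pictures numerically.

```bash
python3 - <<'E'
from h import *
a=pickle.load(open("pics/a.pkl","rb")); o=snap("k"); print(robot.sense()["t"])
g=lambda c:cv2.GaussianBlur(cv2.cvtColor(c["image"],cv2.COLOR_BGR2GRAY),(3,3),0).astype(int)
# jar points on the floor/ball level: stand frame
th=np.radians(-3.6); X=np.array([np.cos(th),np.sin(th),0]); Y=np.array([-np.sin(th),np.cos(th),0]); J=np.array([592,122,0.])
for n in("scene","top"):
    for z in(47,21):
        print(n,z,[proj(o[n],J+X*i+Y*j+[0,0,z]).round(0).astype(int).tolist() for i,j in((0,0),(31,0),(-31,0),(0,31),(0,-31))])
A,B=g(a["scene"]),g(o["scene"]); print("scene diff\n",(B-A)[196:216:1,390:417])
print("scene now\n",B[196:216,390:417])
A,B=g(a["top"]),g(o["top"]); print("top diff\n",(B-A)[118:150,203:238])
E
```

```text
10.8
scene 47 [[399, 204], [408, 209], [390, 199], [406, 200], [392, 209]]
scene 21 [[398, 212], [407, 217], [389, 207], [405, 207], [390, 216]]
top 47 [[218, 136], [220, 121], [217, 150], [203, 135], [233, 137]]
top 21 [[221, 139], [223, 125], [220, 153], [207, 138], [236, 140]]
scene diff
 [[ 0  1  1  1  1  1  0  0  0  0 -1 -3 -2 -5 -6 -3  1  7 16 27 33 26 11  1
  -1  0  0]
 [ 0  0  1  0  0 -1  0 -1  0  0 -1 -2 -2 -4 -5 -2  0  1  3  7 10  8  4 -1
   0  0  0]
 [ 0  0  0  0  0  0  0  0  1  1 -1 -1 -1 -2 -2 -2  0  0 -1  1  1  1  0  0
   0  0  0]
 [-1 -1 -1  0  0  0  0  0  1  1  0  0  0 -2 -1 -1  0  0 -1  0 -1  0  0  0
   1  0  0]
 [ 0  0  0 -1  0  0  0  0  1  1  1  0  0 -2 -2 -2  0  0  0  0  0  0  0  0
   1  0  0]
 [ 0  0  0  0  0  0  0  0  1  2  1  0 -1 -2 -3 -2 -1  0  0  0  0  0  0  0
   0  1  1]
 [-1  0  1  0  0  0  0  0  1  2  1  1 -1 -2 -2 -1  0  0  0  0  0  0  0  1
   0  0  0]
 [ 0  0  0  0  1  1  1  0  1  1  1  0 -1 -2 -3 -2  0  0  0  0  0  0  0  0
   0  0  0]
 [ 0  0  0  1  6  7  6  3  2  2  2  0 -1 -2 -3 -2  0  0  1  0  0  0  0  0
   0  0  0]
 [ 0 -1 -2  2 10 16 16 11  6  3  
[... 2651 characters left out ...]
67  70  73  75  77  79  81  80  78  77  75
   72  69  64  60  62  78 104 126 137]
 [ 55  57  59  60  62  63  64  64  65  66  67  68  70  70  69  68  66  65
   63  61  58  56  60  78 107 131 140]
 [ 55  58  60  61  62  63  63  64  64  64  65  65  65  65  65  63  62  61
   60  59  57  55  58  74 103 129 140]
 [ 56  58  60  61  62  63  63  64  64  64  65  65  65  64  63  62  61  60
   60  59  57  55  57  71  99 127 139]
 [ 60  59  60  62  62  63  64  64  64  64  65  65  65  64  63  62  61  60
   59  58  57  55  57  71  99 127 140]]
top diff
 [[ 7  8  7 ...  8  8  7]
 [ 7  8  8 ...  7  7  8]
 [ 6  8 10 ...  6  7  8]
 ...
 [51 49 51 ...  6  7  6]
 [59 58 59 ...  7  7  5]
 [69 68 69 ...  8  6  4]]
```

```bash
python3 - <<'E'
from h import *
a=pickle.load(open("pics/a.pkl","rb")); o=pickle.load(open("pics/k.pkl","rb"))
for n in o:
    g=[cv2.GaussianBlur(cv2.cvtColor(x[n]["image"],cv2.COLOR_BGR2GRAY),(3,3),0).astype(int) for x in(a,o)]
    d=g[1]-g[0]; d-=int(np.median(d)); k,_,st,c=cv2.connectedComponentsWithStats((abs(d)>13).astype(np.uint8))
    for i in range(1,k):
        if st[i,4]>8: print(n,st[i].tolist(),d[_==i].mean().round())
print("floor at balls' pixels z21/25:",[onz(o["scene"],*p,25).round() for p in((395,206),(398,208))])
E
```

```text
scene [142, 0, 110, 79, 4836] 0.0
scene [181, 0, 9, 19, 49] -17.0
scene [429, 0, 39, 33, 777] -18.0
scene [436, 34, 22, 3, 40] 17.0
scene [411, 39, 49, 77, 2077] -35.0
scene [432, 39, 25, 5, 92] 24.0
scene [213, 73, 6, 4, 15] -20.0
scene [221, 72, 9, 4, 26] 21.0
scene [225, 76, 10, 15, 72] -22.0
scene [230, 77, 16, 35, 129] -22.0
scene [200, 79, 24, 35, 206] 25.0
scene [239, 84, 11, 24, 129] 16.0
scene [205, 91, 5, 5, 13] -14.0
scene [198, 96, 4, 10, 25] 21.0
scene [249, 116, 6, 8, 30] 37.0
scene [209, 124, 3, 4, 9] -22.0
scene [215, 145, 16, 5, 37] 17.0
scene [0, 148, 11, 42, 269] 65.0
scene [264, 148, 5, 4, 17] -26.0
scene [415, 151, 33, 40, 519] -52.0
scene [255, 153, 115, 37, 1442] -58.0
scene [367, 152, 39, 10, 100] -20.0
scene [368, 157, 48, 17, 529] -32.0
scene [50, 158, 194, 125, 4784] 62.0
scene [392, 175, 11, 13, 100] 59.0
scene [419, 185, 41, 23, 466] -52.0
scene [406, 191, 7, 6, 30] 37.0
scene [395, 205, 6, 5, 18] 20.0
top [0, 0, 274, 392, 21063] -86.0
top [224, 127, 5, 10, 32] -21.0
top [188, 134, 12, 4, 25] -19.0
top [188, 135, 33, 19, 384] 36.0
top [287, 300, 264, 100, 10918] 58.0
top [558, 306, 44, 49, 1223] 46.0
top [220, 392, 4, 8, 26] 27.0
floor at balls' pixels z21/25: [array([574., 133.,  25.]), array([586., 132.,  25.])]
```

No stray ball-sized changes appear outside the jar. New blobs appear inside it in both views, so I hand in.

```bash
python3 -c "
from cell import robot
print(robot.hand_in())"
```

```text
the job is handed in; nothing more can be done
None
```

I slid the card of the dish with the balls about 35 mm along +y, let go of it and raised the hand clear. I handed the job in at about 10.8 s of the 35 s allowed.

**What the last checks showed:**
- **Slide:** the two cameras gave 33 mm (top) and 36 mm (scene), and the arm travelled about 34 mm while holding the tab. All are inside the 22–55 mm allowed.
- **Card:** it stands upright in its channel with nothing touching it.
- **Balls:** the dish is empty. New blobs showed inside the jar in both views, and no stray ball-sized change showed elsewhere. I could not count three separate balls, because the dish corner and the jar wall hide part of the jar.
- **Force:** the force readings between moves stayed under about 3 N.

**What disagreed:**
- **Finger height:** the fingertips looked about 20–25 mm higher than the reported pose implied. My first try at closing went over the tab without touching it. I then went about 27 mm lower and the grip stopped at 43.5 mm, which matches the 44 mm tab.
- **Camera rays:** the two cameras missed each other by 4–11 mm when I triangulated points near this stand.

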